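# Extend the swarf wand in its holder cup

## Task

Stand the magnetic swarf wand upright in the holder cup, right down on the cup's floor, and let go of it; then press the button on top of its knob fully in, take hold of the knob and pull it straight up past the first stop to the second stop, so that the wand would shed its chips. Finish while still holding the knob there at full extension (it springs back if released), with the wand's body still standing down in the cup. Do not knock the wand over, and leave the other things on the saw bed alone.

Things in the scene. Friction and masses are not known exactly. Their poses are not given: they have to be found in the camera images.
- wand: Swarf wand, 0.7 to 0.9 kg, stands upright on the bench; round, yaw is of no matter. Steel tube 44 mm diameter, 0 to 90 mm high, foot chamfered 4 mm; black collar 50 mm diameter to 110; neck 14 mm to 126; black knob 34 mm diameter to 154; steel button 18 mm diameter to 164. Origin: centre of its underside, z up the tube. Button out: knob locked to tube, so it can be carried by the knob.
- knob (a point): Centre of the black knob (140 mm above the wand's origin when retracted, 240 mm at full extension), the place to grip; moves with the knob.
- button_top (a point): Centre of the button's top face, on the wand's axis; 10 mm above the knob's top when out, 4 mm when pressed in.
- button (a joint): Button travel in m: 0 is out (locked), 0.006 fully in (unlocked). Pressed straight down with about 4 N; it stays in by friction when let go.
- knob_rod (a joint): First section, knob rod out of the middle tube, in m: 0 retracted, 0.05 at the first stop. Always pulled back by a spring of 1.0 to 1.3 N plus the weight of 60 g, so it moves before the second section.
- mid_tube (a joint): Second section, middle tube (28 mm diameter) out of the wand's tube, in m: 0 retracted, 0.05 at the second stop (knob 100 mm above its retracted place). Spring pulls it back with 2.4 to 3.0 N; the whole pull is about 4 N, less than the weight of the wand's tube (5.8 N at least). Pulling on past the second stop lifts the wand out of the cup.
- cup: Holder cup, fixed: white round cup on a square grey foot plate 90 x 90 x 8 mm. Origin: centre of the plate's underside on the bench; z up. Bore 50 mm diameter, opening out to 66 mm at the rim; outside 74 mm at the rim.
- cup_in (a point): Centre of the cup's inner floor, 13 mm above the bench, where the wand's underside comes to rest.
- cup_rim (a point): Centre of the cup's mouth, 68 mm above the bench.
- offcut: Bystander: solid steel round bar offcut 38 mm diameter, 85 mm tall, standing loose. Origin: centre of its underside.
- oil: Bystander: small white oil bottle with black cap, 52 mm diameter, 100 mm tall, standing loose. Origin: centre of its underside.
- wrench: Bystander: steel wrench lying on the bench. Origin: underside, near its middle.
- slug: Bystander: steel disc 48 mm diameter, 14 mm thick, lying on the bench. Origin: centre of its underside.
Not all that is in view belongs to the job. Leave any green or yellow look-alike of the wand alone.

How it is judged:
By the outcome, as a careful person would: the job done as asked, in the order asked, and still so for the second after the job is handed in, while the arm keeps its last pose, push and grip.
It also fails if it takes over 66 s, if anything falls off the work surface, if the arm or the gripper's body presses on something with over 40 N, if the wrist force passes 120 N, or if a joint passes its speed limit or range.

## Robot

A 7-joint arm with a two-finger parallel gripper is mounted at the origin on the work surface. World frame = base frame: x ahead of the robot, y to its left, z up, the work surface at z = 0. Lengths are in mm, angles in rad, forces in N, time in s.
With the tool pointing down it reaches from about 425 to 950 mm from the base axis. Payload 4.7 kg.
Tool frame: the origin (TCP) lies between the finger pads; the fingertips stand 14 mm ahead of it and the grasp point (between the pads) lies 5 mm behind it; z points along the fingers, y is the line along which they close (so a half turn about z gives the same grasp; the last joint's range is limited). The gripper opens to 87 mm and grips with 3 to 60 N. Pads are 19 mm wide; open, the fingers measure 117 mm over their backs; the gripper's body (75 mm by 190 mm) begins 51 mm behind the grasp point.
Start: joints at [1.179, 0.469, -0.049, 1.532, 0.024, 1.141, -0.082], TCP at [239.599, -631.063, 236.573] pointing down, gripper open.
Joint ranges: [-2.59, 2.59], [-0.33, 1.99], [-1.39, 1.29], [0.1, 2.45], [-1.04, 4.18], [0.21, 1.99], [-2.66, 2.66]. Speed limits (rad/s): [2.57, 2.57, 3.14, 3.14, 3.14, 3.14, 3.14].

## Interface

Orientations are given as a rotation vector (axis times angle).
In Python, from station import arm gives the robot as it stands. The module is installed in compiled form; this text tells all that it offers.
- The arm moves only by the tool apply_moves, never from a script. Its argument "rows" is a list that holds one entry, the list of rows, each a list of 5 numbers: the opening, from -1 (shut) to 1 (fully open), then the shift along the tool's x, y, z in units of 0.75 m (1.0 is 0.75 m), then the turn about the tool's z in units of 120 degrees (1.0 is 120 degrees). A call has exactly 8 rows; each row shifts and turns the commanded pose from where the row before left it, along the tool's axes as they then stand; what a row does not reach is not made up. A row lasts 1/10 s, in which the tool goes at most 50 mm and 8.59 degrees, less where a joint would pass 70% of its speed; a pose out of reach is approached as far as the arm can. A call with a number of a shift or a turn outside -1 to 1 is refused whole. A call with a gripper value outside its range is refused whole. The fingers move at their own pace and stop on an object; the grip force is fixed at half the most. Time passes only in rows, so rows that do not move let the fingers close, or fill a call up. It gives the time, the measured TCP pose, the force, the opening and the grip force at its end, in the units of the state.
- arm.read_state(): the state, without advancing time (a new reading comes with each control period).
- arm.snapshot(name): name is "scene" or "side" or "wrist"; returns a dict with "pixels" (400x640x3 uint8, red, green, blue), "intrinsics" (3x3 intrinsics, pixels), "R" (3x3) and "t" (3): a world point X has camera coordinates R X + t. Camera axes: x right, y down, z forward; pixel columns grow to the right and rows downward; lengths in mm; the calibration is good to about 2 mm. A picture is of the moment at which its call begins. There is no depth.
- arm.hand_in(): hands the job in; it is judged then, once.
Trained networks look in the newest picture that a camera, given by its name, has taken for a name from the list of things; names that differ only in an ending like _2 or _b are one class to them, and where a whole thing is asked for, a point or a joint stands for the part that bears it (a point fixed in the world has none). Each returns a list of dicts, best first, with "conf" (0 to 1); they miss things now and then, are a little off and sometimes report something else, mostly with a low value. They report only what shows in the picture. A call takes as long as a camera call. They do not tell look-alikes from the thing itself.
- arm.silhouettes(camera, target): "region" (400x640 bool, what is visible of it) and "rect" ([left, top, right, bottom] in pixels, round what is visible of it).
The state is a dict: "clock": time; "joints": joint angles; "qd": joint speeds; "joint_torque": joint torques, N m; "eef_pos": TCP position; "tool_rot": TCP orientation; "contact_force": force on the tool from outside, world axes, zero at the start; "torque": the same for the moment, N m; "width": finger opening in mm; "finger_force": force on a finger pad.
Only numpy, scipy, OpenCV 4.12 (cv2) and the standard library are available. Lean on these libraries where they do the work, as an engineer would, in place of code of your own. Each camera call takes 0.05 s, during which the arm holds its last target. There are 200 camera calls.

## Working session

There is one attempt and no reset: what is moved stays moved. The work goes in short steps, Python scripts to look and compute and a tool call to move; the robot and the scene stay as the last step left them, time stands still between calls to the robot, and variables do not carry over. Pictures are saved under pics/ and viewed, at most 11 in all, crops included, and the job is handed in when it is done.

Besides the shell and the picture viewer there is one more tool, called after "Emit:" by a JSON object that holds its "name" and its "arguments". apply_moves: Moves the arm, as the interface text tells. Shifts and turns lie within -1 to 1; 1 stands for 0.75 m of shift or 120 degrees of turn. Its arguments: {"type":"object","properties":{"rows":{"type":"array","items":{"type":"array","items":{"type":"array","items":{"type":"number","minimum":-1,"maximum":1}}}}},"required":["rows"]}

```bash
mkdir -p pics; python3 - <<'E'
from station import arm
import cv2,numpy as np
s=arm.read_state();print(s)
ims=[]
for c in("scene","side"):
    d=arm.snapshot(c);cv2.imwrite(f"pics/{c}0.png",d["pixels"][:,:,::-1]);print(c,d["intrinsics"].tolist(),d["R"].tolist(),d["t"].tolist())
    for n in("wand","cup","offcut","oil","slug","wrench"):
        for q in arm.silhouettes(c,n)[:4]: print(c,n,round(q["conf"],2),q["rect"])
E
```

```text
{'clock': 0.0, 'joints': array([ 1.17908505,  0.4694682 , -0.04857577,  1.53365896,  0.02408184,
        1.14100037, -0.08228866]), 'qd': array([-0.000973  ,  0.00079491, -0.00130922,  0.00024517, -0.00066607,
        0.00029581, -0.00100128]), 'joint_torque': array([ 1.03221869e-04, -5.07969546e+01, -8.07039603e-02, -2.36155611e+01,
       -6.12238096e-02,  3.78966692e-02,  1.82646513e-04]), 'eef_pos': array([ 239.36696467, -630.53569123,  235.49610578]), 'tool_rot': array([-3.08816294e+00, -5.66465234e-01,  6.48826105e-04]), 'contact_force': array([ 0.23708073, -0.63839833, -0.31275831]), 'torque': array([ 0.01634621, -0.00204157,  0.01340813]), 'finger_force': 0.0, 'width': 87.19813057573265}
scene [[413.4655356392585, 0.0, 314.9019828747819], [0.0, 413.4655356392585, 195.88036199217578], [0.0, 0.0, 1.0]] [[-0.18013047410019334, 0.9835547758116119, 0.013153527230734395], [0.7194142518080291, 0.1408511309073693, -0.6801500519867724], [-0.6708175210859759, -0.11305291637231309, -0.7329549041406173]] [147.3331938931426, -292.29698382586923, 1569.5568140953649]
scene wand 0.84 [247.6,
[... 629 characters left out ...]
2322, 0.629200498741267, -0.7770943135606236], [0.03886492348792263, -0.7762249458503019, -0.6292569834034213]] [557.8453751947574, 128.27555056694132, 936.2752240584316]
side wand 0.94 [322.1, 137.2, 340.6, 186.6]
side wand 0.92 [335.5, 123.5, 351.1, 168.7]
side wand 0.72 [355.8, 134.3, 375.5, 183.9]
side wand 0.68 [390.5, 137.7, 406.4, 184.0]
side cup 0.69 [281.1, 299.1, 336.5, 362.9]
side offcut 0.81 [327.9, 217.9, 347.4, 251.4]
side offcut 0.33 [360.8, 133.5, 368.1, 148.5]
side oil 0.7 [361.2, 136.2, 370.9, 153.1]
side oil 0.67 [217.3, 268.0, 246.9, 307.4]
side slug 0.69 [261.8, 177.0, 278.5, 189.4]
side slug 0.46 [358.2, 134.1, 372.1, 152.5]
side wrench 0.86 [232.8, 230.9, 299.2, 246.0]
```

View pics/scene0.png

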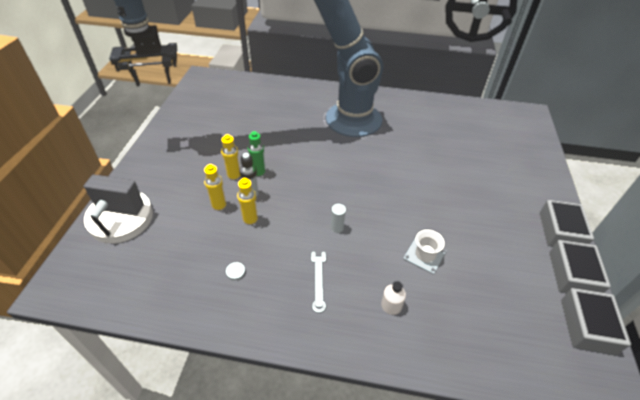

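View pics/side0.png

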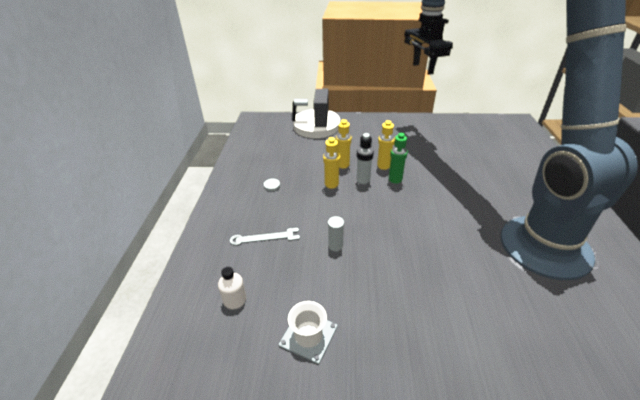

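Candidates for the wand: yellow, scene (230,157), (215,187), (248,202); green (257,155). The steel-and-black one at scene (248,170) / side (365,160) stands in the middle of them and fits the description. The cup is at scene (428,248) / side (308,330).

```bash
cat > h.py <<'E'
import numpy as np,cv2
from scipy.optimize import least_squares
def proj(d,X):
    c=np.atleast_2d(X)@np.array(d["R"]).T+d["t"]; p=c@np.array(d["intrinsics"]).T
    return p[:,:2]/p[:,2:]
def ray(d,uv,z):
    R=np.array(d["R"]);C=-R.T@d["t"];v=R.T@np.linalg.solve(d["intrinsics"],[*uv,1]);return (C+v*(z-C[2])/v[2])[:2]
WAND=[(22,0),(22,90),(25,90),(25,110),(17,126),(17,154),(9,164)]
def surf(prof):
    a=np.linspace(0,2*np.pi,40);return np.vstack([np.c_[r*np.cos(a),r*np.sin(a),0*a+z] for r,z in prof])
def box(d,prof,xy):
    p=proj(d,surf(prof)+[*xy,0]);return np.r_[p.min(0),p.max(0)]
def fit(obs,prof,x0):
    r=least_squares(lambda x:np.concatenate([box(d,prof,x)-b for d,b in obs]),x0,diff_step=1e-3,loss="soft_l1");return r.x,np.abs(r.fun).max()
E
python3 - <<'E'
from station import arm
from h import *
S=arm.snapshot("scene");D=arm.snapshot("side")
for n,sc,sd in (("yellA",[220.7,130.9,239.1,176.6],[390.5,137.7,406.4,184.0]),):pass
def cand(c,n): return [q["rect"] for q in arm.silhouettes(c,n) if q["conf"]>.4]
profs={"wand":WAND,"cup":[(37,68),(37,8)],"oil":[(26,0),(26,70),(12,100)],"offcut":[(19,0),(19,85)],"slug":[(24,0),(24,14)]}
for n,p in profs.items():
    A=cand("scene",n);B=cand("side",n)
    h=max(z for _,z in p)/2
    for a in A:
        x0=ray(S,((a[0]+a[2])/2,(a[1]+a[3])/2),h)
        print(n,np.round(a),"scene-only",np.round(fit([(S,a)],p,x0)[0]),end=" ")
        o=sorted([(lambda f:(f[1],*f[0]))(fit([(S,a),(D,b)],p,x0)) for b in B])
        print(np.round(o[:2],1).tolist())
# wand: collar/knob by eye: scene button top ~ (247,153), side (366,134)
print(ray(S,(246,153),164),ray(D,(366,134),164))
im=S["pixels"][120:230,190:280];jm=D["pixels"][110:200,310:420]
f=lambda i:cv2.resize(i,(400,480),interpolation=cv2.INTER_CUBIC)
cv2.imwrite("pics/crop.png",np.hstack([f(im),f(jm)])[:,:,::-1])
E
```

```text
wand [221. 130. 238. 177.] scene-only [ 368. -359.] [[3.0, 375.9, -353.6], [15.3, 350.3, -358.8]]
wand [249. 130. 263. 175.] scene-only [ 344. -276.] [[2.4, 350.3, -276.0], [13.5, 380.9, -276.2]]
wand [241. 152. 256. 196.] scene-only [ 445. -272.] [[14.7, 388.5, -294.4], [17.0, 503.6, -263.9]]
wand [205. 160. 223. 211.] scene-only [ 509. -358.] [[3.3, 513.9, -354.6], [21.7, 545.7, -340.5]]
cup [403. 230. 446. 272.] scene-only [601. 263.] [[18.9, 596.7, 268.8]]
oil [384. 281. 405. 314.] scene-only [753. 185.] [[2.9, 752.5, 187.4]]
offcut [330. 204. 341. 234.] scene-only [537.   7.] [[4.0, 533.3, 13.0], [92.9, 466.5, -8.7]]
slug [225. 261. 243. 276.] scene-only [ 728. -236.] [[2.8, 731.8, -234.9], [79.6, 448.9, -329.5]]
[ 443.98263603 -270.97204896] [ 450.88523816 -268.1455933 ]
```

View pics/crop.png

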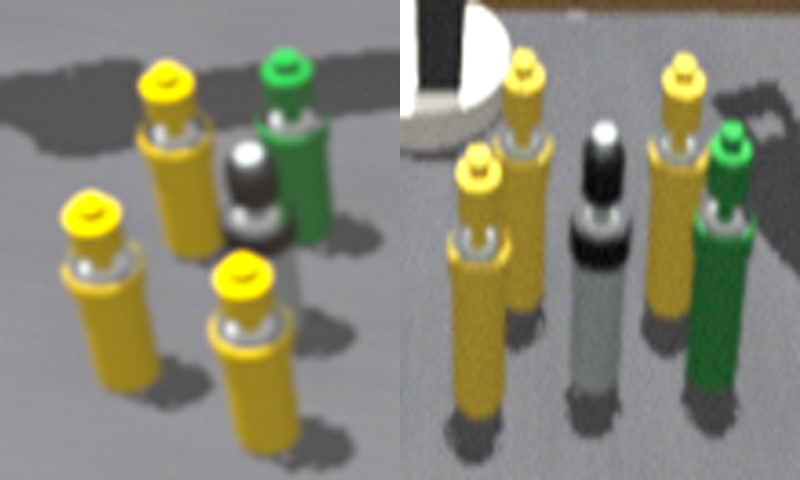

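The crop confirms the choice: steel tube, black collar and knob, steel button at scene (246,155) / side (366,135). That puts the wand near (447,-270), with look-alikes about 100 mm away on the ±x and -y sides. I'll close along world y. First I turn 20.9°, then go above it.

Emit:
{"name": "apply_moves", "arguments": {"rows": [[[1, 0, 0, 0, 0.058], [1, 0, 0, 0, 0.058], [1, 0, 0, 0, 0.058], [1, 0.032, -0.055, 0, 0], [1, 0.032, -0.055, 0, 0], [1, 0.032, -0.055, 0, 0], [1, 0.032, -0.055, 0, 0], [1, 0.032, -0.055, 0, 0]]]}}

```text
clock: 2.1
eef_pos: [360.7, -423.3, 236.8]
tool_rot: [3.141, -0.003, 0.001]
contact_force: [0.3, -1.0, -0.8]
width: 87.0
finger_force: 0.0
```

Emit:
{"name": "apply_moves", "arguments": {"rows": [[[1, 0.03, -0.052, 0, 0], [1, 0.03, -0.052, 0, 0], [1, 0.03, -0.052, 0, 0], [1, 0.02, -0.03, 0, 0], [1, 0, 0, 0, 0], [1, 0, 0, 0, 0], [1, 0, 0, 0, 0], [1, 0, 0, 0, 0]]]}}

```text
clock: 2.9
eef_pos: [441.8, -287.1, 236.5]
tool_rot: [3.141, -0.007, -0.0]
contact_force: [-0.1, 0.6, 0.5]
width: 87.0
finger_force: 0.0
```

```bash
python3 - <<'E'
from station import arm
from h import *
s=arm.read_state();print(s["eef_pos"],s["tool_rot"],s["contact_force"])
W=arm.snapshot("wrist");cv2.imwrite("pics/w1.png",W["pixels"][:,:,::-1])
print(W["R"],W["t"],W["intrinsics"])
for n in("wand","knob","button_top"):
  for q in arm.silhouettes("wrist",n): print(n,round(q["conf"],2),q["rect"])
print(proj(W,[[447,-270,164],[447,-270,0],[447,-270,110]]))
E
```

```text
[ 441.78096574 -287.0794981   236.53148042] [ 3.14115610e+00 -7.06157774e-03 -4.20268108e-04] [-0.11471166  0.63385099  0.53637883]
[[-4.83741575e-03 -9.99988056e-01  6.98112687e-04]
 [-9.55541605e-01  4.82822501e-03  2.94816773e-01]
 [-2.94816622e-01  7.59075584e-04 -9.55553548e-01]] [-285.94053388  387.27997897  522.44196439] [[281.83816235   0.         318.65328756]
 [  0.         281.83816235 196.18328213]
 [  0.           0.           1.        ]]
wand 0.95 [345.5, 199.9, 391.6, 265.0]
wand 0.93 [277.4, 147.0, 325.1, 212.4]
wand 0.8 [240.9, 46.8, 304.0, 104.6]
wand 0.65 [288.2, 218.5, 329.8, 313.1]
wand 0.64 [353.1, 89.3, 421.6, 143.9]
knob 0.98 [291.7, 295.8, 323.4, 314.8]
knob 0.9 [361.8, 240.8, 387.5, 265.7]
knob 0.75 [240.4, 48.2, 290.9, 96.2]
knob 0.65 [277.4, 171.8, 321.4, 214.6]
knob 0.58 [375.0, 99.4, 421.4, 142.2]
button_top 0.98 [390.2, 107.6, 417.3, 134.3]
button_top 0.96 [246.6, 57.0, 273.2, 83.6]
button_top 0.73 [287.9, 184.5, 307.7, 209.1]
button_top 0.72 [294.9, 293.9, 315.6, 313.6]
button_top 0.49 [379.1, 258.3, 393.1, 266.7]
[[296.95974738 204.86380224]
 [305.58392333 166.47978521]
 [300.84545405 187.56950862]]
```

View pics/w1.png

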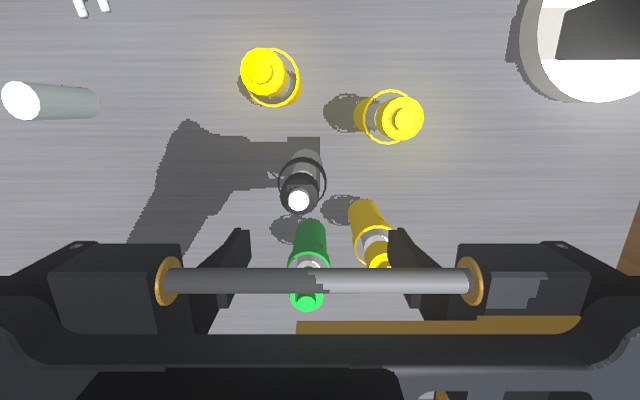

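The wrist view shows the wand in the middle: button at (298,201), black knob just above it. The predicted pixel was (297,205), so the estimate is close; I'll refine it now.

```bash
python3 - <<'E'
from station import arm
from h import *
W=arm.snapshot("wrist");p=W["pixels"].astype(int)
w=np.zeros(p.shape[:2],bool);w[180:225,275:325]=1
m=w&(p.min(2)>215);ys,xs=np.nonzero(m);print(m.sum(),xs.mean(),ys.mean(),xs.min(),xs.max(),ys.min(),ys.max())
print("button",ray(W,(xs.mean(),ys.mean()),164))
r=[277.4,147,325.1,212.4];print(fit([(W,r)],WAND,[447,-270]),box(W,WAND,[452,-270]))
for nm,uv in(("y4",(259,70)),("y3",(405,119)),("g",(306,301))):print(nm,ray(W,uv,164))
E
```

```text
331 299.1601208459214 200.90332326283988 290 309 191 211
button [ 450.9071353  -271.07955167]
(array([ 453.49345529, -269.68964988]), np.float64(0.9672758944817588)) [276.82001643 147.21776297 326.36846022 214.56591812]
y4 [ 550.39619109 -244.4511326 ]
y3 [ 515.89697733 -352.81922638]
g [ 353.19204975 -275.10592283]
```

Emit:
{"name": "apply_moves", "arguments": {"rows": [[[1, 0.013, -0.022, 0, 0], [1, 0, 0, 0, 0], [1, 0, 0, 0.034, 0], [1, 0, 0, 0.034, 0], [1, 0, 0, 0.034, 0], [1, 0, 0, 0.033, 0], [1, 0, 0, 0, 0], [1, 0, 0, 0, 0]]]}}

```text
clock: 3.95
eef_pos: [452.4, -269.7, 135.6]
tool_rot: [3.141, -0.003, -0.0]
contact_force: [-0.4, -0.9, 0.5]
width: 87.7
finger_force: 0.0
```

```bash
python3 - <<'E'
from station import arm
from h import *
s=arm.read_state();print(s["eef_pos"],s["contact_force"])
W=arm.snapshot("wrist");cv2.imwrite("pics/w2.png",W["pixels"][:,:,::-1])
print(proj(W,[[451.5,-270.5,164],[451.5,-270.5,110]]))
E
```

```text
[ 452.38253638 -269.68313387  135.58180381] [-0.40969678 -0.88404613  0.50006172]
[[318.69835257 282.71385114]
 [318.65711207 235.76616214]]
```

View pics/w2.png

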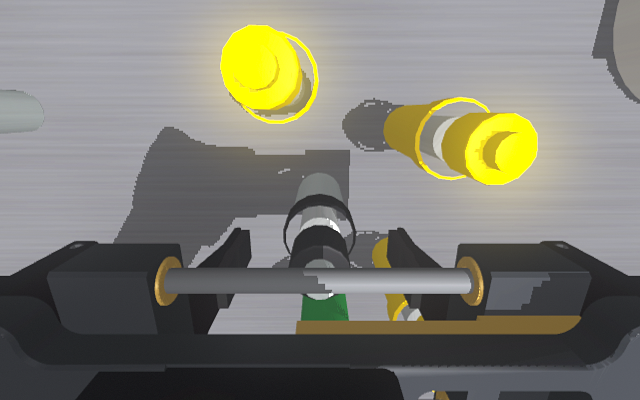

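The wand is centred between the fingers: knob around (319,245), button at (319,283) as predicted. Closing on it and lifting.

Emit:
{"name": "apply_moves", "arguments": {"rows": [[[-1, 0, 0, 0, 0], [-1, 0, 0, 0, 0], [-1, 0, 0, 0, 0], [-1, 0, 0, 0, 0], [-1, 0, 0, 0, 0], [-1, 0, 0, 0, 0], [-1, 0, 0, 0, 0], [-1, 0, 0, 0, 0]]]}}

```text
clock: 4.8
eef_pos: [452.4, -269.3, 135.3]
tool_rot: [3.141, -0.002, 0.0]
contact_force: [0.5, -0.3, -0.5]
width: 33.1
finger_force: 30.0
```

Emit:
{"name": "apply_moves", "arguments": {"rows": [[[-1, 0, 0, -0.01, 0], [-1, 0, 0, -0.02, 0], [-1, 0, 0, -0.03, 0], [-1, 0, 0, -0.03, 0], [-1, 0, 0, -0.03, 0], [-1, 0, 0, -0.02, 0], [-1, 0, 0, 0, 0], [-1, 0, 0, 0, 0]]]}}

```text
clock: 5.6
eef_pos: [451.4, -268.5, 238.9]
tool_rot: [-3.14, 0.002, 0.004]
contact_force: [0.2, -0.2, -8.9]
width: 33.4
finger_force: 30.0
```

Emit:
{"name": "apply_moves", "arguments": {"rows": [[[-1, 0, -0.02, 0, 0], [-1, 0, -0.04, 0, 0], [-1, 0, -0.055, 0, 0], [-1, 0, -0.055, 0, 0], [-1, 0, -0.055, 0, 0], [-1, 0, -0.055, 0, 0], [-1, 0, -0.055, 0, 0], [-1, 0, -0.055, 0, 0]]]}}

```text
clock: 6.4
eef_pos: [451.0, 25.6, 239.0]
tool_rot: [3.141, -0.002, -0.005]
contact_force: [1.4, 0.3, -9.5]
width: 33.2
finger_force: 30.0
```

Emit:
{"name": "apply_moves", "arguments": {"rows": [[[-1, 0, -0.055, 0, 0], [-1, 0.01, -0.055, 0, 0], [-1, 0.02, -0.055, 0, 0], [-1, 0.02, -0.055, 0, 0], [-1, 0.02, -0.055, 0, 0], [-1, 0.01, -0.03, 0, 0], [-1, 0, -0.015, 0, 0], [-1, 0, 0, 0, 0]]]}}

```text
clock: 7.2
eef_pos: [511.1, 265.2, 238.7]
tool_rot: [3.141, 0.003, -0.007]
contact_force: [-0.5, -0.1, -9.3]
width: 33.3
finger_force: 30.0
```

```bash
python3 - <<'E'
from station import arm
from h import *
s=arm.read_state();print(s["eef_pos"],s["tool_rot"],s["contact_force"],s["width"])
S=arm.snapshot("scene");D=arm.snapshot("side");W=arm.snapshot("wrist");cv2.imwrite("pics/w3.png",W["pixels"][:,:,::-1])
plate=np.array([[x,y,z] for x in(-45,45) for y in(-45,45) for z in(0,8)])
a=[]
for c,d in(("scene",S),("side",D),("wrist",W)):
  for n in("cup","cup_rim","cup_in"):
    for q in arm.silhouettes(c,n)[:2]: print(c,n,round(q["conf"],2),np.round(q["rect"],1))
print(proj(W,[[597,265,68],[597,265,13]]))
E
```

```text
[511.09603674 265.22679948 238.6766373 ] [ 3.14144433  0.00337201 -0.00650466] [-0.51270833 -0.10765107 -9.27395521] 33.329080459224784
scene cup 0.65 [402.4 231.  445.4 271.9]
scene cup_rim 0.91 [402.9 228.7 446.5 272.6]
scene cup_in 0.9 [404.6 231.2 442.8 271.9]
scene cup_in 0.24 [436.  164.4 451.8 187.4]
side cup 0.85 [278.9 301.8 337.9 366.4]
side cup_rim 0.78 [282.1 299.6 337.6 365.5]
side cup_in 0.93 [276.  300.7 337.6 363.6]
wrist cup 0.7 [272.6  68.7 358.7 161.4]
wrist cup_rim 0.81 [270.6  66.9 357.9 159.7]
wrist cup_in 0.59 [272.9  68.9 361.3 163. ]
[[314.02387628 105.07492801]
 [314.5586402  105.58108385]]
```

View pics/w3.png

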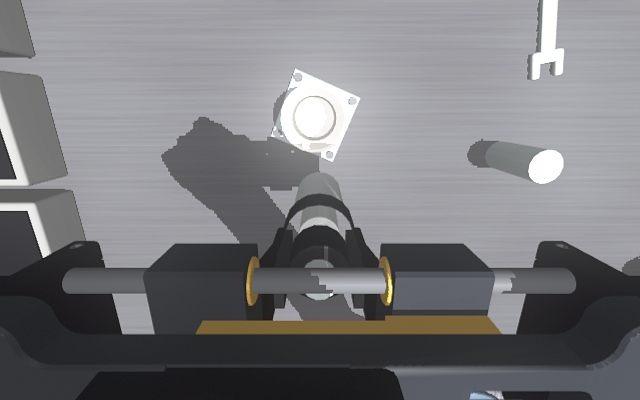

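The wrist view shows the cup with its bore centre near (314,117) and plate corners near (297,69), (360,98), (332,161), (270,134). The wand hangs straight in the grip.

```bash
python3 - <<'E'
from station import arm
from h import *
W=arm.snapshot("wrist");S=arm.snapshot("scene");D=arm.snapshot("side")
g=cv2.cvtColor(W["pixels"],cv2.COLOR_RGB2GRAY)
big=cv2.resize(g[60:170,260:370],None,fx=5,fy=5,interpolation=cv2.INTER_CUBIC)
c=cv2.HoughCircles(big,cv2.HOUGH_GRADIENT_ALT,1.2,5,param1=100,param2=.6,minRadius=70,maxRadius=220)
if c is not None:
  for x,y,r in c.reshape(-1,3):
    u=((x+.5)/5+259.5,(y+.5)/5+59.5);print(np.round(u,1),r/5,[np.round(ray(W,u,z),1) for z in(8,13,68)])
print("plate",ray(W,(314.9,115.6),8))
C=-np.array(W["R"]).T@W["t"];print(C)
# yaw-free plate fit (centre,yaw) over all cameras' boxes
rects=[(S,[402.6,230.3,445.4,272.1]),(D,[279,300.7,337.7,365]),(W,[272,68.2,359.3,161.4])]
P=np.array([[x,y,z] for x in(-45,45) for y in(-45,45) for z in(0,8)],float);rim=surf([(37,68)])
def res(v,rr):
  co,si=np.cos(v[2]),np.sin(v[2]);M=np.array([[co,si,0],[-si,co,0],[0,0,1]])
  X=np.vstack([P@M,rim])+[v[0],v[1],0]
  o=[]
  for d,b in rr: p=proj(d,X);o.append(np.r_[p.min(0),p.max(0)]-b)
  return np.concatenate(o)
for rr in(rects,rects[:2],rects[2:]):
  best=min((least_squares(res,[590,265,y],args=(rr,),x_scale=[1,1,.01],diff_step=1e-4) for y in(.2,.5,.8,1.1,1.4)),key=lambda f:f.cost);print(best.x,np.round(best.fun,1))
cv2.imwrite("pics/c3.png",cv2.cvtColor(big,cv2.COLOR_GRAY2BGR))
E
```

```text
[317.2 117.9] 35.06335 [array([583.6, 263.8]), array([583.7, 263.8]), array([585.2, 263.5])]
[317.2 117.9] 21.128307 [array([583.6, 263.8]), array([583.7, 263.8]), array([585.2, 263.5])]
[305.4 118.6] 30.30296 [array([582.7, 279.2]), array([582.8, 278.9]), array([584.5, 276.5])]
[314.1 118.9] 20.728077 [array([582.4, 267.9]), array([582.5, 267.8]), array([584.2, 267. ])]
[311.  124.2] 27.71371 [array([575.7, 272. ]), array([575.9, 271.9]), array([578.6, 270.5])]
[310.7 115.8] 28.706318 [array([586.3, 272.2]), array([586.4, 272.1]), array([587.5, 270.6])]
[323.  121.8] 27.920685 [array([578.7, 256.3]), array([578.9, 256.4]), array([581.1, 257.2])]
plate [586.4726514  266.78900442]
[594.17527841 262.01910699 389.19102082]
[583.49599151 266.95548778   1.21530711] [ 0.7 -0.7  0.9  2.4 -1.2 -0.4 -1.  -1.  -0.5  1.6  0.7  0.5]
[5.84011656e+02 2.66044009e+02 4.68967985e-01] [ 0.1 -0.6  2.1  0.6  0.4 -0.8 -0.3 -0.9]
[584.83806808 267.07907914   1.220332  ] [-0.6  0.5  0.5 -0.6]
```

View pics/c3.png

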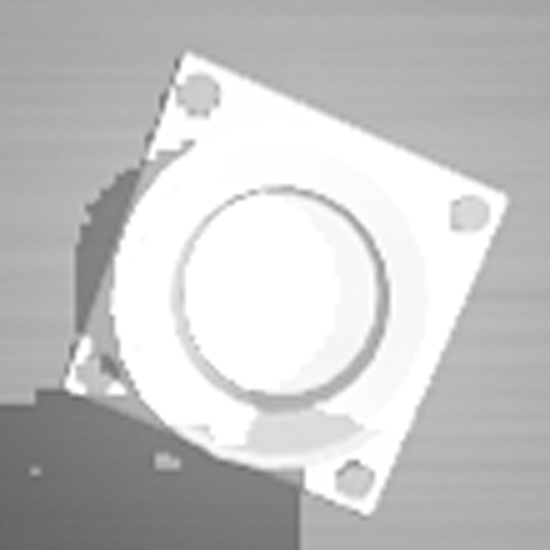

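The crop confirms the cup: bore ring centred at crop (283,298), plate centre at (283,289), both giving about (584,266). Moving over and starting the descent.

Emit:
{"name": "apply_moves", "arguments": {"rows": [[[-1, 0.015, 0, 0, 0], [-1, 0.03, -0.002, 0, 0], [-1, 0.03, 0, 0, 0], [-1, 0.015, 0, 0, 0], [-1, 0.007, 0, 0, 0], [-1, 0, 0, 0.015, 0], [-1, 0, 0, 0.01, 0], [-1, 0, 0, 0, 0]]]}}

```text
clock: 8.75
eef_pos: [583.7, 264.1, 219.1]
tool_rot: [3.139, -0.0, -0.008]
contact_force: [-0.9, -1.1, -9.9]
width: 33.0
finger_force: 30.0
```

Emit:
{"name": "apply_moves", "arguments": {"rows": [[[-1, 0, 0, 0, 0], [-1, 0, 0, 0.01, 0], [-1, 0, 0, 0.01, 0], [-1, 0, 0, 0.01, 0], [-1, 0, 0, 0.01, 0], [-1, 0, 0, 0, 0], [-1, 0, 0, 0, 0], [-1, 0, 0, 0, 0]]]}}

```text
clock: 9.55
eef_pos: [586.4, 264.9, 192.0]
tool_rot: [-3.141, 0.002, -0.002]
contact_force: [0.6, 0.1, -9.5]
width: 33.0
finger_force: 30.0
```

```bash
python3 - <<'E'
from station import arm
import cv2,numpy as np
from h import *
for i in range(3):
    W=arm.snapshot("wrist");s=arm.read_state();print(np.round(s["eef_pos"],1),np.round(s["contact_force"],1))
d=arm.snapshot("scene");e=arm.snapshot("side")
f=lambda i,u,v:cv2.resize(i[v-45:v+45,u-40:u+40],(400,450),interpolation=cv2.INTER_CUBIC)
cv2.imwrite("pics/c4.png",np.hstack([f(d["pixels"],424,235),f(e["pixels"],310,300)])[:,:,::-1])
for z in(125,182): print(z,proj(d,[586,265,z]),proj(e,[586,265,z]),proj(d,[584,266,z]))
E
```

```text
[586.4 264.9 192.1] [ 0.6  0.6 -8.5]
[586.3 264.8 192. ] [ 0.1 -0.7 -8.5]
[586.3 264.8 192. ] [-0.3  0.3 -8.3]
125 [[434.08105877 227.85864535]] [[303.94745648 297.97592941]] [[434.46851936 227.31328741]]
182 [[439.3017734  213.35519599]] [[302.31257918 278.22628472]] [[439.69886933 212.80494267]]
```

View pics/c4.png

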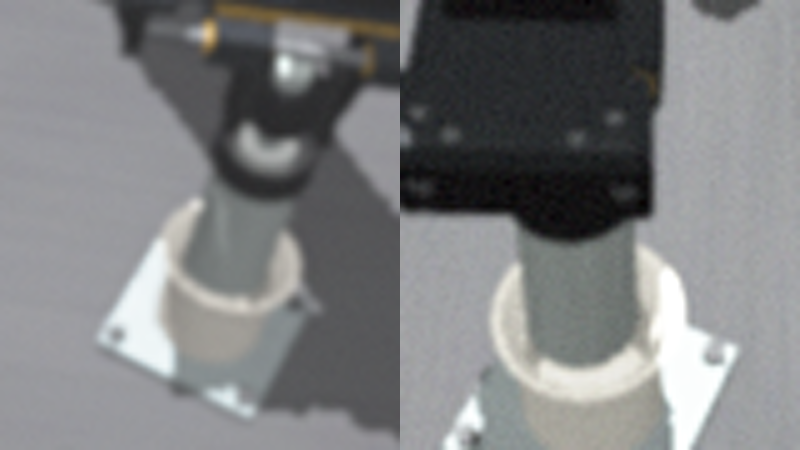

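Scene crop: the tube enters the mouth, centred in y to about 1 mm (tube ~(235,270), rim centre 233). Side crop: tube centre 580 against rim centre 590, so it sits about 3 mm too far in +x. Correcting that and lowering on.

Emit:
{"name": "apply_moves", "arguments": {"rows": [[[-1, -0.004, 0, 0, 0], [-1, 0, 0, 0, 0], [-1, 0, 0, 0.006, 0], [-1, 0, 0, 0.006, 0], [-1, 0, 0, 0.006, 0], [-1, 0, 0, 0.006, 0], [-1, 0, 0, 0, 0], [-1, 0, 0, 0, 0]]]}}

```text
clock: 10.6
eef_pos: [583.0, 264.6, 173.3]
tool_rot: [3.141, -0.002, -0.001]
contact_force: [-0.5, -0.1, -9.1]
width: 33.5
finger_force: 30.0
```

Emit:
{"name": "apply_moves", "arguments": {"rows": [[[-1, 0, 0, 0.006, 0], [-1, 0, 0, 0.006, 0], [-1, 0, 0, 0.006, 0], [-1, 0, 0, 0.004, 0], [-1, 0, 0, 0.004, 0], [-1, 0, 0, 0.002, 0], [-1, 0, 0, 0, 0], [-1, 0, 0, 0, 0]]]}}

```text
clock: 11.4
eef_pos: [583.1, 264.7, 152.6]
tool_rot: [-3.142, 0.003, -0.0]
contact_force: [0.3, 0.2, -8.5]
width: 33.0
finger_force: 30.0
```

Emit:
{"name": "apply_moves", "arguments": {"rows": [[[-1, 0, 0, 0.002, 0], [-1, 0, 0, 0.002, 0], [-1, 0, 0, 0.001, 0], [-1, 0, 0, 0.001, 0], [-1, 0, 0, 0, 0], [-1, 0, 0, 0, 0], [-1, 0, 0, 0, 0], [-1, 0, 0, 0, 0]]]}}

```text
clock: 12.2
eef_pos: [583.3, 264.8, 148.5]
tool_rot: [-3.141, 0.003, -0.001]
contact_force: [-0.9, -0.0, -1.8]
width: 33.5
finger_force: 30.0
```

Emit:
{"name": "apply_moves", "arguments": {"rows": [[[-1, 0, 0, 0.0006, 0], [-1, 0, 0, 0, 0], [1, 0, 0, 0, 0], [1, 0, 0, 0, 0], [1, 0, 0, 0, 0], [1, 0, 0, 0, 0], [1, 0, 0, 0, 0], [1, 0, 0, 0, 0]]]}}

```text
clock: 13.0
eef_pos: [583.1, 264.7, 147.5]
tool_rot: [-3.142, 0.002, -0.0]
contact_force: [-0.8, 0.2, 0.4]
width: 73.4
finger_force: 0.0
```

Emit:
{"name": "apply_moves", "arguments": {"rows": [[[1, 0, 0, -0.01, 0], [1, 0, 0, -0.02, 0], [1, 0, 0, -0.03, 0], [1, 0, 0, -0.02, 0], [-1, 0, 0, -0.005, 0], [-1, 0, 0, 0, 0], [-1, 0, 0, 0, 0], [-1, 0, 0, 0, 0]]]}}

```text
clock: 13.8
eef_pos: [582.5, 264.2, 210.2]
tool_rot: [3.141, -0.003, -0.003]
contact_force: [-0.1, -0.2, 0.3]
width: 62.8
finger_force: 0.0
```

```bash
python3 - <<'E'
from station import arm
from h import *
s=arm.read_state();print(s["eef_pos"],s["contact_force"],s["width"])
ims=[]
for n,z in(("scene",1),("side",1),("wrist",1)):
    d=arm.snapshot(n);p=proj(d,[s["eef_pos"][0],s["eef_pos"][1],177])[0];print(n,p)
    u,v=np.clip(p.astype(int),[45,60],[595,340]);k=45
    ims.append(cv2.resize(d["pixels"][v-60:v+60,u-45:u+45],(266,355),interpolation=cv2.INTER_CUBIC))
    print([(round(q["conf"],2),np.round(q["rect"])) for q in arm.silhouettes(n,"button_top")[:6]])
cv2.imwrite("pics/c5.png",np.hstack(ims)[:,:,::-1])
E
```

```text
[582.53035196 264.23212659 210.24801353] [-0.125063   -0.22083747  0.30248615] 62.83879199269864
scene [438.48024426 213.57408381]
[]
side [304.48528467 279.73901825]
[]
wrist [317.85519761 230.01803819]
[(0.67, array([307., 217., 328., 242.]))]
```

View pics/c5.png

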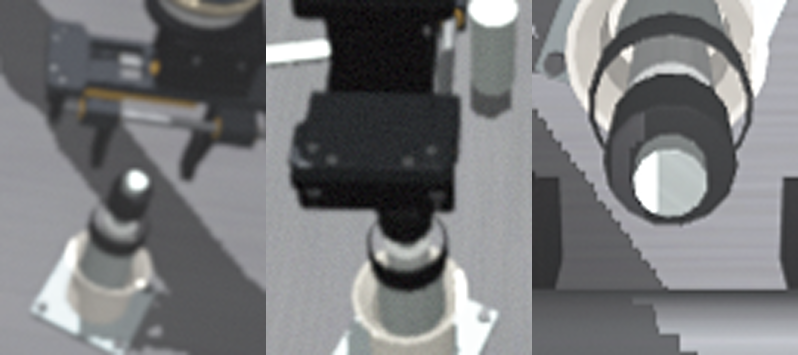

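Wand stands upright in the cup, button at wrist ≈(319,232), matching the axis at (318,230). Closing the fingers and pressing.

Emit:
{"name": "apply_moves", "arguments": {"rows": [[[-1, 0, 0, 0, 0], [-1, 0, 0, 0, 0], [-1, 0, 0, 0, 0], [-1, 0, 0, 0, 0], [-1, 0, 0, 0, 0], [-1, 0, 0, 0.012, 0], [-1, 0, 0, 0.01, 0], [-1, 0, 0, 0, 0]]]}}

```text
clock: 14.9
eef_pos: [582.1, 263.9, 192.9]
tool_rot: [3.14, -0.003, -0.005]
contact_force: [-0.1, -0.9, -0.3]
width: 0.3
finger_force: 0.0
```

Emit:
{"name": "apply_moves", "arguments": {"rows": [[[-1, 0, 0, 0.002, 0], [-1, 0, 0, 0.002, 0], [-1, 0, 0, 0.002, 0], [-1, 0, 0, 0.001, 0], [-1, 0, 0, 0, 0], [-1, 0, 0, 0, 0], [-1, 0, 0, 0, 0], [-1, 0, 0, 0, 0]]]}}

```text
clock: 15.7
eef_pos: [583.2, 264.8, 189.9]
tool_rot: [-3.141, 0.002, -0.001]
contact_force: [-0.0, -0.1, 3.1]
width: 0.4
finger_force: 1.8
```

Emit:
{"name": "apply_moves", "arguments": {"rows": [[[-1, 0, 0, 0.002, 0], [-1, 0, 0, 0, 0], [-1, 0, 0, 0.002, 0], [-1, 0, 0, 0, 0], [-1, 0, 0, 0, 0], [-1, 0, 0, 0, 0], [-1, 0, 0, 0, 0], [-1, 0, 0, 0, 0]]]}}

```text
clock: 16.5
eef_pos: [583.0, 264.6, 186.4]
tool_rot: [3.141, -0.003, -0.0]
contact_force: [-0.2, 1.1, 0.7]
width: 0.5
finger_force: 0.7
```

Emit:
{"name": "apply_moves", "arguments": {"rows": [[[-1, 0, 0, 0.002, 0], [-1, 0, 0, 0, 0], [-1, 0, 0, 0.002, 0], [-1, 0, 0, 0, 0], [-1, 0, 0, 0, 0], [-1, 0, 0, 0, 0], [-1, 0, 0, 0, 0], [-1, 0, 0, 0, 0]]]}}

```text
clock: 17.3
eef_pos: [583.3, 264.8, 184.3]
tool_rot: [-3.141, 0.003, -0.001]
contact_force: [0.6, -0.3, 5.9]
width: 0.4
finger_force: 2.7
```

Emit:
{"name": "apply_moves", "arguments": {"rows": [[[-1, 0, 0, 0.002, 0], [-1, 0, 0, 0, 0], [-1, 0, 0, 0.002, 0], [-1, 0, 0, 0, 0], [-1, 0, 0, 0, 0], [-1, 0, 0, 0, 0], [-1, 0, 0, 0, 0], [-1, 0, 0, 0, 0]]]}}

```text
clock: 18.1
eef_pos: [583.9, 265.2, 182.9]
tool_rot: [-3.141, 0.003, -0.005]
contact_force: [-1.3, -0.1, 12.1]
width: 0.5
finger_force: 5.8
```

Force has climbed to 12 N, well above the 4 N friction, so the button is at its stop. Back up, open, and go down round the knob.

Emit:
{"name": "apply_moves", "arguments": {"rows": [[[-1, 0, 0, -0.006, 0], [-1, 0, 0, -0.01, 0], [-1, 0, 0, -0.02, 0], [1, 0, 0, 0, 0], [1, 0, 0, 0, 0], [1, 0, 0, 0, 0], [1, 0, 0, 0, 0], [1, 0, 0, 0, 0]]]}}

```text
clock: 18.9
eef_pos: [582.8, 264.5, 207.1]
tool_rot: [3.141, -0.002, -0.001]
contact_force: [0.2, 0.2, 0.5]
width: 32.5
finger_force: 0.0
```

```bash
python3 - <<'E'
from station import arm
from h import *
for i in range(2):
  W=arm.snapshot("wrist");s=arm.read_state();print(s["eef_pos"],s["contact_force"],s["width"])
print([(round(q["conf"],2),np.round(q["rect"],1)) for q in arm.silhouettes("wrist","button_top")[:3]])
for z in(177,171):print(proj(W,[583.3,264.7,z]))
p=W["pixels"];u,v=317,225
cv2.imwrite("pics/c6.png",cv2.resize(p[v-60:v+60,u-60:u+60],(480,480),interpolation=cv2.INTER_CUBIC)[:,:,::-1])
E
```

```text
[582.87762846 264.54941684 207.19326759] [-0.2477461   0.52232394 -0.27715123] 36.76490174556016
[582.93283665 264.56965513 207.26548804] [-0.26085379 -0.60933474 -0.351533  ] 40.37370315273165
[(0.91, array([308.2, 216.6, 330.2, 240.1]))]
[[317.18824377 231.17641633]]
[[317.22512934 227.68575712]]
```

View pics/c6.png

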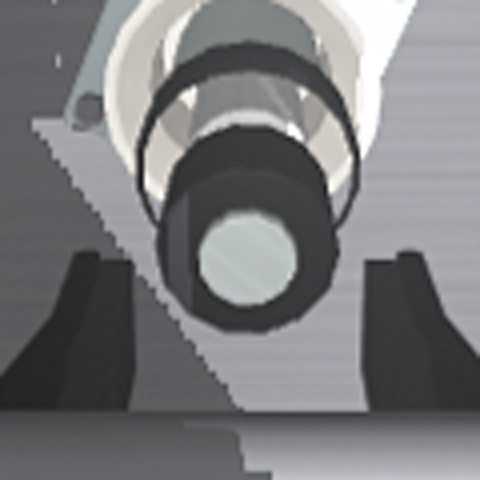

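Button sits nearly flush in the knob now (centre at crop (248,257)), so it is pressed in, and the wand is still upright. Going down around the knob.

Emit:
{"name": "apply_moves", "arguments": {"rows": [[[1, 0, 0, 0, 0], [1, 0, 0, 0, 0], [1, 0, 0, 0, 0], [1, 0, 0, 0.02, 0], [1, 0, 0, 0.03, 0], [1, 0, 0, 0.02, 0], [1, 0, 0, 0.009, 0], [1, 0, 0, 0, 0]]]}}

```text
clock: 19.85
eef_pos: [582.4, 264.3, 146.8]
tool_rot: [3.14, -0.002, -0.004]
contact_force: [-0.0, 0.0, 0.2]
width: 86.9
finger_force: 0.0
```

Emit:
{"name": "apply_moves", "arguments": {"rows": [[[-1, 0, 0, 0, 0], [-1, 0, 0, 0, 0], [-1, 0, 0, 0, 0], [-1, 0, 0, 0, 0], [-1, 0, 0, 0, 0], [-1, 0, 0, 0, 0], [-1, 0, 0, 0, 0], [-1, 0, 0, 0, 0]]]}}

```text
clock: 20.65
eef_pos: [583.1, 264.6, 148.4]
tool_rot: [3.142, -0.003, 0.0]
contact_force: [0.4, 0.5, 0.6]
width: 33.0
finger_force: 30.0
```

Emit:
{"name": "apply_moves", "arguments": {"rows": [[[-1, 0, 0, -0.005, 0], [-1, 0, 0, -0.01, 0], [-1, 0, 0, -0.01, 0], [-1, 0, 0, -0.01, 0], [-1, 0, 0, -0.01, 0], [-1, 0, 0, -0.005, 0], [-1, 0, 0, 0, 0], [-1, 0, 0, 0, 0]]]}}

```text
clock: 21.45
eef_pos: [583.0, 264.6, 185.8]
tool_rot: [-3.142, 0.003, -0.0]
contact_force: [0.3, -0.2, -2.4]
width: 33.3
finger_force: 30.0
```

Emit:
{"name": "apply_moves", "arguments": {"rows": [[[-1, 0, 0, -0.01, 0], [-1, 0, 0, -0.015, 0], [-1, 0, 0, -0.015, 0], [-1, 0, 0, -0.015, 0], [-1, 0, 0, -0.01, 0], [-1, 0, 0, -0.005, 0], [-1, 0, 0, 0, 0], [-1, 0, 0, 0, 0]]]}}

```text
clock: 22.25
eef_pos: [582.9, 264.6, 238.1]
tool_rot: [3.141, -0.003, -0.0]
contact_force: [-0.8, 0.2, -3.9]
width: 33.0
finger_force: 30.0
```

Emit:
{"name": "apply_moves", "arguments": {"rows": [[[-1, 0, 0, -0.004, 0], [-1, 0, 0, -0.004, 0], [-1, 0, 0, -0.002, 0], [-1, 0, 0, 0, 0], [-1, 0, 0, 0, 0], [-1, 0, 0, 0, 0], [-1, 0, 0, 0, 0], [-1, 0, 0, 0, 0]]]}}

```text
clock: 23.05
eef_pos: [583.1, 264.6, 245.8]
tool_rot: [3.142, -0.003, 0.0]
contact_force: [-0.3, -0.6, -3.4]
width: 33.0
finger_force: 30.0
```

Emit:
{"name": "apply_moves", "arguments": {"rows": [[[-1, 0, 0, -0.001, 0], [-1, 0, 0, 0, 0], [-1, 0, 0, 0, 0], [-1, 0, 0, 0, 0], [-1, 0, 0, 0, 0], [-1, 0, 0, 0, 0], [-1, 0, 0, 0, 0], [-1, 0, 0, 0, 0]]]}}

```text
clock: 23.85
eef_pos: [583.1, 264.6, 246.6]
tool_rot: [3.141, -0.003, 0.0]
contact_force: [-0.2, 0.4, -4.5]
width: 33.1
finger_force: 30.0
```

Emit:
{"name": "apply_moves", "arguments": {"rows": [[[-1, 0, 0, -0.001, 0], [-1, 0, 0, 0, 0], [-1, 0, 0, 0, 0], [-1, 0, 0, 0, 0], [-1, 0, 0, 0, 0], [-1, 0, 0, 0, 0], [-1, 0, 0, 0, 0], [-1, 0, 0, 0, 0]]]}}

```text
clock: 24.65
eef_pos: [583.1, 264.7, 247.4]
tool_rot: [-3.142, 0.003, -0.0]
contact_force: [0.0, -1.2, -3.8]
width: 33.3
finger_force: 30.0
```

```bash
cat > f.py <<'E'
from station import arm
import numpy as np
a=[]
for i in range(8):
    arm.snapshot("side");s=arm.read_state();a.append([*s["contact_force"],s["eef_pos"][2]])
print(np.mean(a,0).round(2),np.std(a,0).round(2))
E
python3 f.py
```

```text
[-8.0000e-02  1.1000e-01 -3.7500e+00  2.4734e+02] [0.73 0.49 0.69 0.01]
```

Emit:
{"name": "apply_moves", "arguments": {"rows": [[[-1, 0, 0, -0.001, 0], [-1, 0, 0, 0, 0], [-1, 0, 0, 0, 0], [-1, 0, 0, 0, 0], [-1, 0, 0, 0, 0], [-1, 0, 0, 0, 0], [-1, 0, 0, 0, 0], [-1, 0, 0, 0, 0]]]}}

```text
clock: 25.85
eef_pos: [583.1, 264.6, 248.1]
tool_rot: [3.142, -0.003, 0.0]
contact_force: [0.8, -0.1, -4.4]
width: 33.4
finger_force: 30.0
```

```bash
python3 f.py
```

```text
[-3.1000e-01  1.0000e-02 -4.0200e+00  2.4811e+02] [0.52 0.31 0.34 0.02]
```

Emit:
{"name": "apply_moves", "arguments": {"rows": [[[-1, 0, 0, -0.001, 0], [-1, 0, 0, 0, 0], [-1, 0, 0, 0, 0], [-1, 0, 0, 0, 0], [-1, 0, 0, 0, 0], [-1, 0, 0, 0, 0], [-1, 0, 0, 0, 0], [-1, 0, 0, 0, 0]]]}}

```text
clock: 27.05
eef_pos: [583.0, 264.6, 248.6]
tool_rot: [3.141, -0.003, -0.0]
contact_force: [0.6, -0.3, -6.8]
width: 33.3
finger_force: 30.0
```

```bash
python3 f.py
```

```text
[ -0.31   0.26  -7.5  248.63] [0.38 0.37 0.54 0.01]
```

The second stop is reached: force jumped from 4.0 to 7.5 N, still below the whole wand's roughly 8.9 N. I'll ease off a hair for margin and check.

Emit:
{"name": "apply_moves", "arguments": {"rows": [[[-1, 0, 0, 0.0002, 0], [-1, 0, 0, 0, 0], [-1, 0, 0, 0, 0], [-1, 0, 0, 0, 0], [-1, 0, 0, 0, 0], [-1, 0, 0, 0, 0], [-1, 0, 0, 0, 0], [-1, 0, 0, 0, 0]]]}}

```text
clock: 28.25
eef_pos: [583.0, 264.6, 248.6]
tool_rot: [3.141, -0.003, -0.0]
contact_force: [0.5, 0.9, -8.2]
width: 33.0
finger_force: 30.0
```

```bash
python3 f.py; python3 - <<'E'
from station import arm
import cv2,numpy as np
f=lambda i,u,v:cv2.resize(i[v-55:v+55,u-45:u+45],(400,489),interpolation=cv2.INTER_CUBIC)
d=arm.snapshot("scene")["pixels"];e=arm.snapshot("side")["pixels"]
cv2.imwrite("pics/c7.png",np.hstack([f(d,430,225),f(e,310,290)])[:,:,::-1])
E
```

```text
[ 2.7000e-01 -1.0000e-01 -8.2700e+00  2.4865e+02] [0.45 0.43 0.39 0.01]
```

View pics/c7.png

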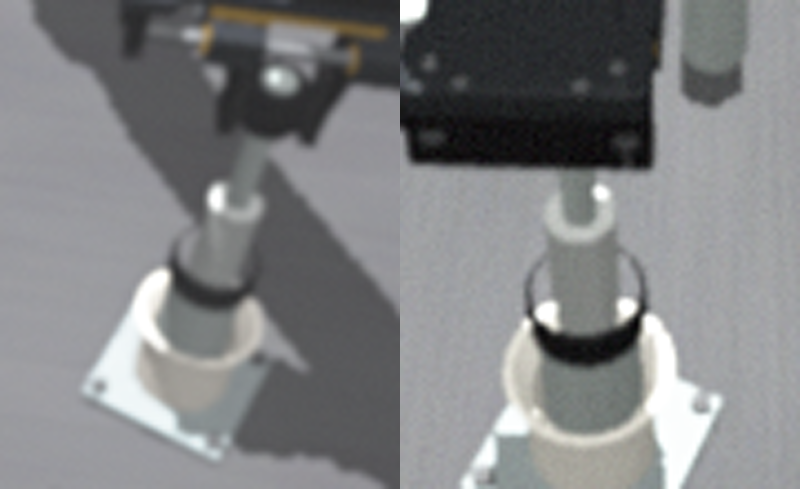

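Both sections show fully out with the tube still in the cup, but the force crept to 8.3 N, close to the wand's weight. Easing down a bit more.

Emit:
{"name": "apply_moves", "arguments": {"rows": [[[-1, 0, 0, 0.0004, 0], [-1, 0, 0, 0, 0], [-1, 0, 0, 0, 0], [-1, 0, 0, 0, 0], [-1, 0, 0, 0, 0], [-1, 0, 0, 0, 0], [-1, 0, 0, 0, 0], [-1, 0, 0, 0, 0]]]}}

```text
clock: 29.55
eef_pos: [583.1, 264.7, 248.6]
tool_rot: [-3.142, 0.003, -0.001]
contact_force: [0.2, 0.2, -6.5]
width: 33.0
finger_force: 30.0
```

```bash
python3 f.py;python3 f.py
```

```text
[-2.2000e-01 -4.0000e-02 -5.3200e+00  2.4855e+02] [0.63 0.5  0.46 0.02]
[-6.0000e-02  2.6000e-01 -4.9600e+00  2.4854e+02] [0.56 0.33 0.4  0.02]
```

```bash
python3 f.py;python3 f.py
```

```text
[-7.0000e-02 -1.6000e-01 -4.3100e+00  2.4852e+02] [0.44 0.48 0.45 0.01]
[-1.0000e-01  1.0000e-02 -3.8000e+00  2.4849e+02] [0.39 0.45 0.34 0.03]
```

Emit:
{"name": "apply_moves", "arguments": {"rows": [[[-1, 0, 0, -0.00015, 0], [-1, 0, 0, 0, 0], [-1, 0, 0, 0, 0], [-1, 0, 0, 0, 0], [-1, 0, 0, 0, 0], [-1, 0, 0, 0, 0], [-1, 0, 0, 0, 0], [-1, 0, 0, 0, 0]]]}}

```text
clock: 31.95
eef_pos: [583.0, 264.7, 248.5]
tool_rot: [3.142, -0.002, 0.0]
contact_force: [0.8, 0.1, -4.8]
width: 33.5
finger_force: 30.0
```

```bash
python3 f.py;python3 f.py;python3 f.py
```

```text
[ 1.6000e-01  1.9000e-01 -4.4200e+00  2.4849e+02] [0.75 0.64 0.42 0.01]
[-6.000e-02  1.100e-01 -4.260e+00  2.485e+02] [0.51 0.36 0.48 0.02]
[ 1.200e-01 -2.100e-01 -4.480e+00  2.485e+02] [0.38 0.38 0.41 0.01]
```

At the second stop with a steady, light pull of about 4.4 N, well below lift-off. Handing in.

```bash
python3 -c "
from station import arm
print(arm.hand_in())"
```

```text
the job is handed in; nothing more can be done
None
```

I handed the job in with the wand standing on the cup floor, its button pressed in, and the knob held at the second stop with a steady pull of about 4.4 N, well below what lifts the wand. The arm had used about 33 s, and `hand_in` gave no verdict.

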